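# Open the honey display case

### The arm

A 6-joint arm with a two-finger parallel gripper is mounted at the origin on the work surface. World frame = base frame: x ahead of the robot, y to its left, z up, the work surface at z = 0. Lengths are in m, angles in rad, forces in N, time in s.
With the tool pointing down it reaches from about 0.3 to 0.775 m from the base axis. Payload 14.6 kg.
Tool frame: the origin (TCP) lies at the very end of the fingers, on their centre line; the grasp point (between the pads) lies 19 mm behind it (r.grasp_offset is the distance from the TCP to the grasp point, in m); z points along the fingers, y is the line along which they close (so a half turn about z gives the same grasp; the last joint's range is limited). The gripper opens to 94 mm and grips with 3 to 60 N. Pads are 16 mm wide; open, the fingers measure 119 mm over their backs; the gripper's body (75 mm by 177 mm) begins 78 mm behind the grasp point.
Start: joints at [-1.295, 0.3, 1.521, -0, 1.321, -0.067], TCP at [0.185, -0.518, 0.205] pointing down, gripper open.
Joint ranges: [-3.03, 3.03], [-0.79, 2.21], [0.23, 2.52], [-1.04, 4.18], [0, 3.07], [-2.55, 2.55]. Speed limits (rad/s): [2.22, 2.22, 2.57, 3.14, 3.14, 3.14].

### API

Orientations are given as a rotation vector (axis times angle).
In Python, from station import r gives the robot as it stands.
- The arm moves only by the shell command python3 -m jog 'ROWS'. ROWS is JSON, a list of rows, each an object with "translation": the shift along the tool's x, y, z normalised to -1 to 1, where 1 is 2 cm, a list of three; "twist": the turn about the tool's z normalised to -1 to 1, where 1 is pi rad; "grip": the opening in per cent of the stroke, from 0 (shut) to 100 (fully open). A call has 1 to 20 rows; each row shifts and turns the commanded pose from where the row before left it, along the tool's axes as they then stand; what a row does not reach is not made up. A row lasts 1/12 s, in which the tool goes at most 41.7 mm and 7.16 degrees, less where a joint would pass 70% of its speed; a pose out of reach is approached as far as the arm can. A call with a number of a shift or a turn outside -1 to 1 is refused whole. A call with a gripper value outside its range is refused whole. The fingers move at their own pace and stop on an object; the grip force is fixed at half the most. Time passes only in rows, so rows that do not move let the fingers close. It gives the time, the measured TCP pose, the force, the opening and the grip force at its end, in the units of the state.
- r.observe(): the state, without advancing time (a new reading comes with each control period).
- r.grab_frame(name): name is "side" or "top"; returns the picture (480x640x3 uint8, red, green, blue); there is no depth.
- r.get_calibration(name): a dict with "K" (3x3 intrinsics, pixels), "R" (3x3) and "t" (3): a world point X has camera coordinates R X + t. Camera axes: x right, y down, z forward; pixel columns grow to the right and rows downward; lengths in m; the calibration is good to about 2 mm. A picture is of the moment at which its call begins. get_calibration takes no time and is no camera call.
- r.job_done(): hands the job in; it is judged then, once.
The state is a dict: "time_s": time; "joint_pos": joint angles; "qd": joint speeds; "tau": joint torques, N m; "tool_pos": TCP position; "orientation": TCP orientation; "ft_force": force on the tool from outside, world axes, zero at the start; "wrist_torque": the same for the moment, N m; "gripper_width": finger opening in m; "grasp_force": force on a finger pad.
Only numpy, scipy, OpenCV 4.12 (cv2) and the standard library are available. Lean on these libraries where they do the work, as an engineer would, in place of code of your own. Each camera call takes 0.05 s, during which the arm holds its last target. There are 200 camera calls.

### The job

Open the honey display case on the market stall from the seller's side for restocking. Pull its bolt fully up, swing the leaf on the robot's left open first, and only then the right leaf, whose edge the left one covers; leave the bolt up and both leaves standing open at about a right angle. Do not shift the honey jars and the card reader that stand around it.

Things in the scene. Friction and masses are not known exactly. Their poses are not given: they have to be found in the camera images.
- case: Fixed wood and glass display case, 200 mm deep, 372 wide, 240 high. Origin on the table below the middle of its door front; +x into the case, away from the robot, +y to the robot's left, z up. Two upright leaves fill the front, flush with the top's front edge, and open towards -x. Hinge lines: x = 0, y = +175 mm (left leaf) and -175 mm (right leaf); the leaves meet at y = 0.
- bolt_grip (a point): Middle of the knob of the steel bolt standing upright out of the case's top board, 45 mm behind the front and 45 mm left of the middle. The knob is an upright cylinder 20 mm across, 26 mm high, on a thinner stem; this point is 28 mm above the case's top (268 mm above the table) when the bolt is down.
- bolt (a joint): Height of the bolt: 0 when down (locking the left leaf), 0.030 m at its upper stop; it starts at 0 to 0.003. It is lifted straight up against about 4 N and stays where it is left. The left leaf is free from about 0.018 m on.
- left_leaf_grip (a point): Where to grip the left leaf (+y): its upright round steel pull bar, 12 mm thick, 40 mm in front of the leaf's face, 115 mm along the leaf from its hinge line. The bar runs from 124 to 246 mm above the table, this point at 215; two studs join it to the leaf below 180 mm, above it is free all round. Axes turn with the leaf, and are the case's when it is shut.
- left_leaf (a joint): Angle of the left leaf, rad: 0 shut, 1.57 at right angles to the front, stop at 1.75. Locked while the bolt is down. From above it opens clockwise (yaw falls). A wooden strip on its free edge, 7 mm thick, stands 14 mm over the right leaf's edge. The hinge has about 0.12 N m of friction: the leaf stays where it is left.
- right_leaf_grip (a point): Where to grip the right leaf (-y): the same pull bar, mirrored: 40 mm in front of the face, 115 mm from the right hinge line, this point 215 mm above the table. It is 120 mm from the left leaf's point when both are shut. Axes turn with the leaf.
- right_leaf (a joint): Angle of the right leaf, rad: 0 shut, 1.57 at right angles, stop at 1.75. From above it opens anticlockwise (yaw grows). The left leaf's strip lies over its edge: it cannot open while the left leaf is bolted, and would push against that leaf until it stands open. Same friction as the left one.
- tall_jar: Bystander: honey jar with a steel lid, 72 mm across, 140 mm high, on the table in front of the case, just clear of the leaves' swing. Origin at the centre of its underside.
- squat_jar: Bystander: honey jar, 84 mm across, 95 mm high, likewise in front of the case. Origin at the centre of its underside.
- card_reader: Bystander: flat white card reader, 130 x 85 x 30 mm, dark screen on top, in front of the case to the left. Origin at the centre of its underside.

How it is judged:
On the way, in this order (a step that is already met when the one before it is completed fails the run):
1. the bolt is up (above 18 mm) with both leaves still shut (value of joint bolt above 0.018 m and value of joint each of left_leaf, right_leaf below 0.15 rad), for 0.1 s.
2. the left leaf is open (beyond 1.1 rad, 63 degrees) while the right leaf is still shut (value of joint left_leaf above 1.1 rad and value of joint right_leaf below 0.15 rad), for 0.1 s.
3. the right leaf is open (beyond 1.1 rad) (value of joint right_leaf above 1.1 rad), for 0.1 s.
At the end, for the whole second after the job is handed in: The bolt is up (more than 18 mm), the left and the right leaf both stand open by more than 1.1 rad (63 degrees) and are at rest (value of joint bolt above 0.018 m and value of joint each of left_leaf, right_leaf above 1.1 rad and velocity of joint left_leaf between -0.05 and 0.05 rad/s and velocity of joint right_leaf between -0.05 and 0.05 rad/s); the robot touches nothing.
It fails at once if a honey jar or the card reader beside the case is shifted by more than 30 mm (distance of any of tall_jar, squat_jar, card_reader from where it was at the start of the episode above 0.03 m).
It also fails if it takes over 67 s, if anything falls off the work surface, if the arm or the gripper's body presses on something with over 40 N, if the wrist force passes 120 N, or if a joint passes its speed limit or range.

## Working session

There is one attempt and no reset: what is moved stays moved. The work goes in short steps, Python scripts to look and compute and a shell command to move; the robot and the scene stay as the last step left them, time stands still between calls to the robot, and variables do not carry over. Pictures are saved under pics/ and viewed, at most 10 in all, crops included, and the job is handed in when it is done.

```bash
mkdir -p pics; python3 - <<'E'
from station import r
import cv2,numpy as np
for n in("side","top"):
    cv2.imwrite(f"pics/{n}0.png",r.grab_frame(n)[:,:,::-1]); c=r.get_calibration(n); print(n,np.round(c["K"],1).tolist(),np.round(c["R"],3).tolist(),np.round(c["t"],3))
o=r.observe(); print({k:np.round(v,3) for k,v in o.items()}, r.grasp_offset)
E
```

```text
side [[621.4, 0.0, 300.7], [0.0, 621.4, 249.6], [0.0, 0.0, 1.0]] [[1.0, -0.031, -0.0], [-0.017, -0.55, -0.835], [0.026, 0.835, -0.55]] [-0.495  0.141  1.504]
top [[437.2, 0.0, 315.8], [0.0, 437.2, 249.0], [0.0, 0.0, 1.0]] [[0.001, -1.0, -0.019], [-0.998, 0.0, -0.062], [0.062, 0.019, -0.998]] [0.021 0.536 1.171]
{'time_s': np.float64(0.1), 'joint_pos': array([-1.295,  0.3  ,  1.521,  0.   ,  1.321, -0.067]), 'qd': array([-0.001, -0.   , -0.003, -0.001,  0.001, -0.001]), 'tau': array([ 1.0000e-03, -5.3264e+01, -3.5328e+01,  7.1000e-02,  2.3000e-02,
       -0.0000e+00]), 'tool_pos': array([ 0.185, -0.518,  0.205]), 'orientation': array([-3.095, -0.536,  0.   ]), 'ft_force': array([-0.109, -0.417,  0.297]), 'wrist_torque': array([0.031, 0.045, 0.042]), 'grasp_force': np.float64(0.0), 'gripper_width': np.float64(0.094)} 0.0188
```

View pics/side0.png

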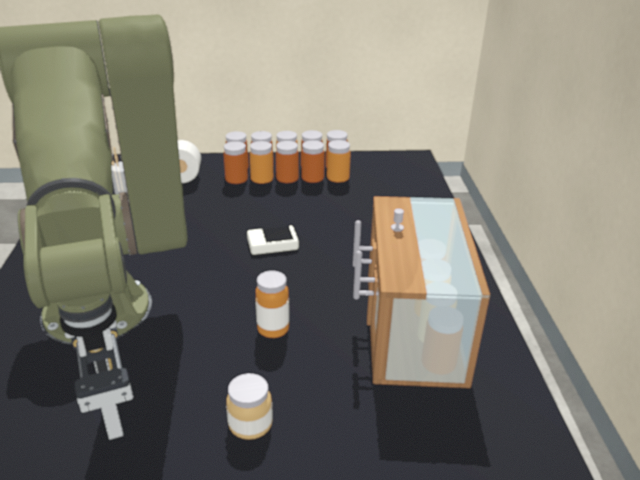

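View pics/top0.png

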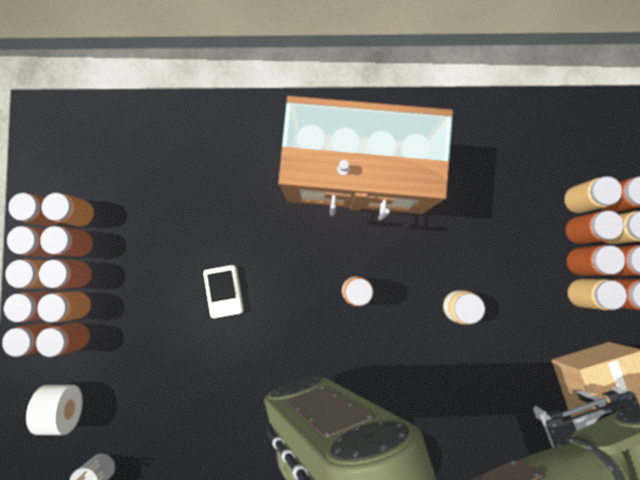

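The side picture shows the knob near (398,216) and the pull bars near (357,250). In the top picture the knob is near (344,166), with the bars near (333,203) and (384,209). I'll enlarge both to get exact pixels.

```bash
python3 - <<'E'
import cv2,numpy as np
a=cv2.imread("pics/top0.png")[90:220,270:460]; b=cv2.imread("pics/side0.png")[190:390,345:495]
a=cv2.resize(a,None,fx=4,fy=4,interpolation=cv2.INTER_CUBIC)
cv2.imwrite("pics/tc.png",a); cv2.imwrite("pics/sc.png",cv2.resize(b,None,fx=3,fy=3,interpolation=cv2.INTER_CUBIC))
E
```

```text
(no output)
```

View pics/tc.png

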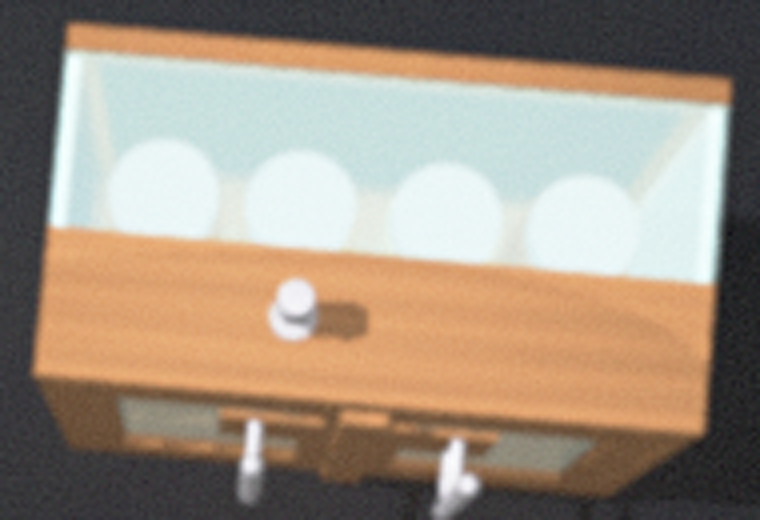

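View pics/sc.png

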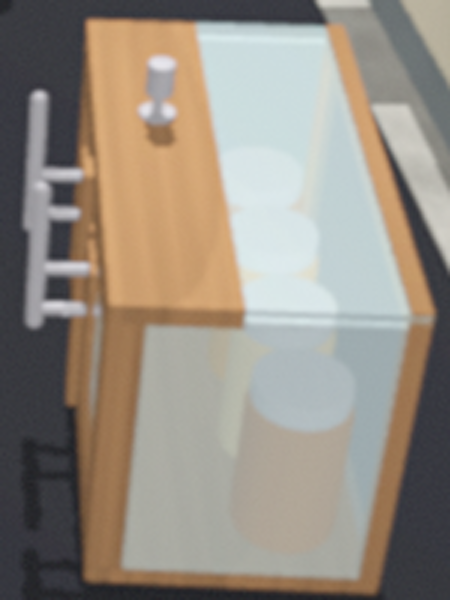

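```bash
cat > geo.py <<'E'
import numpy as np
from station import r
from scipy.optimize import least_squares
def proj(n,X):
    c=r.get_calibration(n); p=(np.asarray(c["R"])@np.asarray(X).T).T+np.asarray(c["t"]); p=p@np.asarray(c["K"]).T; return p[:,:2]/p[:,2:]
def ray(n,uv,z):
    c=r.get_calibration(n); R=np.asarray(c["R"]); C=-R.T@c["t"]; d=R.T@np.linalg.inv(c["K"])@[*uv,1]; return C+d*(z-C[2])/d[2]
def W(p,L):
    L=np.atleast_2d(L); c,s=np.cos(p[2]),np.sin(p[2]); return np.c_[p[0]+c*L[:,0]-s*L[:,1],p[1]+s*L[:,0]+c*L[:,1],L[:,2]]
E
python3 - <<'E'
from geo import *
L=[[0,.186,.24],[0,-.186,.24],[.2,.186,.24],[.2,-.186,.24]]
T=np.array([[35,375],[705,435],[68,22],[732,77],[296,293],[254,422],[456,440]])/4+[270,90]
S=np.array([[88,20],[108,310],[345,25],[433,318],[160,63],[38,95],[42,186]])/3+[345,190]
E_=[[.045,.045,.281],[-.04,.06,.246],[-.04,-.06,.246]]
P=L+E_
f=lambda p:np.r_[(proj("top",W(p,P))-T).ravel()*1.4,(proj("side",W(p,P))-S).ravel()]
q=least_squares(f,[.75,.05,0],loss="soft_l1"); p=q.x; print(p,np.round(f(p).reshape(-1,2),1).tolist())
for n,l in dict(bolt=[.045,.045,.268],left=[-.04,.06,.215],right=[-.04,-.06,.215],hl=[0,.175,0],hr=[0,-.175,0]).items(): print(n,W(p,l).round(4))
for n,uv,z in [("tall",(358,291),.14),("squat",(467,307),.095),("reader",(222,290),.03)]: print(n,ray("top",uv,z).round(3))
E
```

```text
[ 0.65425563 -0.08503724 -0.0933895 ] [[-0.1, -2.2], [-0.5, -2.1], [0.7, -0.7], [-0.4, -0.3], [0.6, -0.0], [-0.1, 12.7], [5.3, 13.3], [-0.4, -0.2], [-0.0, -1.9], [-0.8, 0.6], [-0.0, -0.5], [0.2, 0.6], [0.2, -0.8], [-0.3, -1.1]]
bolt [[ 0.7033 -0.0444  0.268 ]]
left [[ 0.62   -0.0216  0.215 ]]
right [[ 0.6088 -0.141   0.215 ]]
hl [[0.6706 0.0892 0.    ]]
hr [[ 0.6379 -0.2593  0.    ]]
tall [ 0.427 -0.083  0.14 ]
squat [ 0.386 -0.358  0.095]
reader [0.425 0.273 0.03 ]
```

The fit is good to about 2 mm, so I'm moving above the bolt.

```bash
python3 -m jog '[{"translation":[1,-0.42,-0.34],"twist":0,"grip":100},{"translation":[1,-0.42,-0.34],"twist":0,"grip":100},{"translation":[1,-0.42,-0.34],"twist":0,"grip":100},{"translation":[1,-0.42,-0.34],"twist":0,"grip":100},{"translation":[1,-0.42,-0.34],"twist":0,"grip":100},{"translation":[1,-0.42,-0.34],"twist":0,"grip":100},{"translation":[1,-0.42,-0.34],"twist":0,"grip":100},{"translation":[1,-0.42,-0.34],"twist":0,"grip":100},{"translation":[1,-0.42,-0.34],"twist":0,"grip":100},{"translation":[1,-0.42,-0.34],"twist":0,"grip":100},{"translation":[1,-0.42,-0.34],"twist":0,"grip":100},{"translation":[1,-0.42,-0.34],"twist":0,"grip":100},{"translation":[1,-0.42,-0.34],"twist":0,"grip":100},{"translation":[1,-0.42,-0.34],"twist":0,"grip":100},{"translation":[1,-0.42,-0.34],"twist":0,"grip":100},{"translation":[1,-0.42,-0.34],"twist":0,"grip":100},{"translation":[1,-0.42,-0.34],"twist":0,"grip":100},{"translation":[1,-0.42,-0.34],"twist":0,"grip":100},{"translation":[1,-0.42,-0.34],"twist":0,"grip":100},{"translation":[1,-0.42,-0.34],"twist":0,"grip":100}]'
python3 -m jog '[{"translation":[0.9,-0.4,0],"twist":0,"grip":100},{"translation":[0.9,-0.4,0],"twist":0,"grip":100},{"translation":[0.9,-0.4,0],"twist":0,"grip":100},{"translation":[0.9,-0.4,0],"twist":0,"grip":100},{"translation":[0.9,-0.4,0],"twist":0,"grip":100},{"translation":[0.9,-0.4,0],"twist":0,"grip":100},{"translation":[0.9,-0.4,0],"twist":0,"grip":100},{"translation":[0.9,-0.4,0],"twist":0,"grip":100},{"translation":[0.9,-0.4,0],"twist":0,"grip":100},{"translation":[0.9,-0.4,0],"twist":0,"grip":100},{"translation":[0.9,-0.4,0],"twist":0,"grip":100},{"translation":[0.9,-0.4,0],"twist":0,"grip":100},{"translation":[0.9,-0.4,0],"twist":0,"grip":100}]'
python3 -m jog '[{"translation":[0,0,0],"twist":-0.038,"grip":100},{"translation":[0,0,0],"twist":-0.038,"grip":100},{"translation":[0,0,0],"twist":-0.038,"grip":100},{"translation":[0,0,0],"twist":-0.038,"grip":100},{"translation":[0,0,0],"twist":-0.038,"grip":100},{"translation":[0,0,0],"twist":-0.038,"grip":100},{"translation":[0,0,0],"twist":-0.038,"grip":100},{"translation":[0,0,0],"twist":-0.038,"grip":100},{"translation":[0,0,0],"twist":-0.038,"grip":100},{"translation":[0,0,0],"twist":-0.038,"grip":100},{"translation":[0,0,0],"twist":-0.038,"grip":100},{"translation":[0,0,0],"twist":-0.038,"grip":100},{"translation":[0,0,0],"twist":-0.038,"grip":100},{"translation":[0,0,0],"twist":-0.038,"grip":100},{"translation":[0,0,0],"twist":-0.038,"grip":100},{"translation":[0,0,0],"twist":-0.038,"grip":100},{"translation":[0,0,0],"twist":-0.038,"grip":100},{"translation":[0,0,0],"twist":-0.038,"grip":100},{"translation":[0,0,0],"twist":-0.038,"grip":100},{"translation":[0,0,0],"twist":-0.038,"grip":100}]'
cat >> geo.py <<'E'
from scipy.spatial.transform import Rotation as Ro
def togo(x,y,z,yaw):
    o=r.observe(); R=Ro.from_rotvec(o["orientation"]).as_matrix(); d=R.T@(np.array([x,y,z])-o["tool_pos"])/.02
    t=-((yaw-np.arctan2(R[1,0],R[0,0])+np.pi)%(2*np.pi)-np.pi)/np.pi
    print("t",round(o["time_s"],2),"units xyz",d.round(2),"twist",round(t,3),"pos",np.round(o["tool_pos"],4),"q",np.round(o["joint_pos"],2),"F",np.round(o["ft_force"],1),"w",round(o["gripper_width"],4),"zax",R[:,2].round(3))
E
python3 -c "
from geo import *
togo(.7033,-.0444,.253,np.pi-.093)"
```

```text
time_s: 1.77
tool_pos: [0.5057, -0.2244, 0.3415]
orientation: [-3.095, -0.536, 0.001]
ft_force: [-0.8, -0.3, -1.3]
gripper_width: 0.0941
grasp_force: 0.0
time_s: 2.85
tool_pos: [0.6911, -0.0479, 0.3409]
orientation: [-3.095, -0.536, 0.001]
ft_force: [0.4, 0.2, -0.8]
gripper_width: 0.0937
grasp_force: 0.0
time_s: 4.52
tool_pos: [0.6905, -0.0487, 0.3409]
orientation: [-0.632, -3.076, 0.0]
ft_force: [0.2, -0.1, -1.2]
gripper_width: 0.0943
grasp_force: 0.0
t 4.52 units xyz [-0.51  0.45  4.39] twist -0.099 pos [ 0.6905 -0.0487  0.3409] q [-0.12  0.61  0.77  0.    1.76 -1.29] F [ 0.2 -0.1 -1.2] w 0.0943 zax [-0.001  0.    -1.   ]
```

```bash
python3 -m jog '[{"translation":[-0.51,0.45,0],"twist":0,"grip":100},{"translation":[0,0,0],"twist":-0.033,"grip":100},{"translation":[0,0,0],"twist":-0.033,"grip":100},{"translation":[0,0,0],"twist":-0.033,"grip":100},{"translation":[0,0,0.8],"twist":0,"grip":60},{"translation":[0,0,0.8],"twist":0,"grip":60},{"translation":[0,0,0.8],"twist":0,"grip":60},{"translation":[0,0,0.7],"twist":0,"grip":60},{"translation":[0,0,0.7],"twist":0,"grip":60},{"translation":[0,0,0.6],"twist":0,"grip":60},{"translation":[0,0,0],"twist":0,"grip":60},{"translation":[0,0,0],"twist":0,"grip":0},{"translation":[0,0,0],"twist":0,"grip":0},{"translation":[0,0,0],"twist":0,"grip":0},{"translation":[0,0,0],"twist":0,"grip":0},{"translation":[0,0,0],"twist":0,"grip":0},{"translation":[0,0,0],"twist":0,"grip":0}]'
python3 -c "
from geo import *
togo(.7033,-.0444,.253,np.pi-.093)"
```

```text
time_s: 5.93
tool_pos: [0.7036, -0.0436, 0.2538]
orientation: [0.156, 3.137, 0.003]
ft_force: [2.6, 22.2, 1.2]
gripper_width: 0.0196
grasp_force: 11.0
t 5.93 units xyz [ 0.01 -0.04  0.04] twist -0.002 pos [ 0.7036 -0.0436  0.2538] q [-0.11  0.65  0.91  0.    1.58 -1.59] F [ 2.6 22.2  1.2] w 0.0196 zax [ 0.001  0.002 -1.   ]
```

```bash
python3 -m jog '[{"translation":[0,0.08,0],"twist":0,"grip":0},{"translation":[0,0,0],"twist":0,"grip":0},{"translation":[0,0,-0.2],"twist":0,"grip":0},{"translation":[0,0,-0.2],"twist":0,"grip":0},{"translation":[0,0,-0.2],"twist":0,"grip":0},{"translation":[0,0,-0.2],"twist":0,"grip":0},{"translation":[0,0,-0.2],"twist":0,"grip":0},{"translation":[0,0,-0.2],"twist":0,"grip":0},{"translation":[0,0,-0.2],"twist":0,"grip":0},{"translation":[0,0,0],"twist":0,"grip":0},{"translation":[0,0,0],"twist":0,"grip":0}]'
python3 -c "
from geo import *
togo(.7033,-.0444,.283,np.pi-.093)"
```

```text
time_s: 6.85
tool_pos: [0.7036, -0.0429, 0.2815]
orientation: [-0.157, -3.137, -0.0]
ft_force: [1.9, 0.2, -4.1]
gripper_width: 0.0192
grasp_force: 30.0
t 6.85 units xyz [ 0.01 -0.07 -0.08] twist -0.002 pos [ 0.7036 -0.0429  0.2815] q [-0.11  0.64  0.85  0.    1.64 -1.58] F [ 1.9  0.2 -4.1] w 0.0192 zax [-0.  0. -1.]
```

```bash
python3 -m jog '[{"translation":[0,0,-0.1],"twist":0,"grip":0},{"translation":[0,0,0],"twist":0,"grip":0},{"translation":[0,0,0],"twist":0,"grip":60},{"translation":[0,0,0],"twist":0,"grip":60},{"translation":[0,0,0],"twist":0,"grip":60},{"translation":[0,0,-0.8],"twist":0,"grip":60},{"translation":[0,0,-0.8],"twist":0,"grip":60},{"translation":[0,0,-0.8],"twist":0,"grip":60},{"translation":[0,0,-0.8],"twist":0,"grip":60},{"translation":[0,0,0],"twist":0,"grip":60}]'
python3 - <<'E'
from geo import *
import cv2
togo(.62,-.0216,.196,np.pi-.093)
a=r.grab_frame("side")[150:350,300:500,::-1]
cv2.imwrite("pics/s1.png",cv2.resize(a,None,fx=3,fy=3))
E
```

```text
time_s: 7.68
tool_pos: [0.7039, -0.043, 0.3521]
orientation: [0.157, 3.131, -0.001]
ft_force: [0.4, -0.0, 0.3]
gripper_width: 0.0561
grasp_force: 0.0
t 7.68 units xyz [4.33 0.64 7.78] twist -0.002 pos [ 0.7039 -0.043   0.3521] q [-0.11  0.65  0.68  0.    1.8  -1.58] F [ 0.4 -0.   0.3] w 0.0561 zax [ 0.007 -0.001 -1.   ]
```

View pics/s1.png

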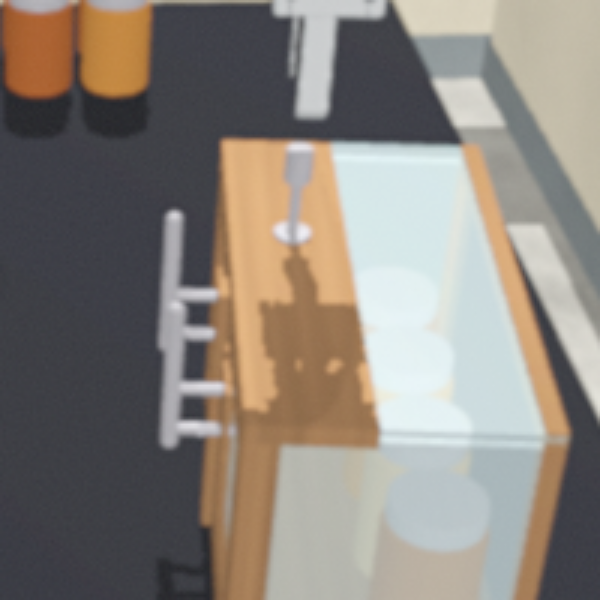

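The knob (299,160 in the crop) stands well clear of its base (292,232), so the bolt is up, and both bars are unchanged. Next is the left bar.

```bash
python3 -m jog '[{"translation":[0.87,0.13,0],"twist":0,"grip":60},{"translation":[0.87,0.13,0],"twist":0,"grip":60},{"translation":[0.87,0.13,0],"twist":0,"grip":60},{"translation":[0.87,0.13,0],"twist":0,"grip":60},{"translation":[0.85,0.12,0],"twist":0,"grip":60},{"translation":[0,0,0.9],"twist":0,"grip":60},{"translation":[0,0,0.9],"twist":0,"grip":60},{"translation":[0,0,0.9],"twist":0,"grip":60},{"translation":[0,0,0.9],"twist":0,"grip":60},{"translation":[0,0,0.9],"twist":0,"grip":60},{"translation":[0,0,0.9],"twist":0,"grip":60},{"translation":[0,0,0.9],"twist":0,"grip":60},{"translation":[0,0,0.9],"twist":0,"grip":60},{"translation":[0,0,0.6],"twist":0,"grip":60},{"translation":[0,0,0],"twist":0,"grip":60},{"translation":[0,0,0],"twist":0,"grip":0},{"translation":[0,0,0],"twist":0,"grip":0},{"translation":[0,0,0],"twist":0,"grip":0},{"translation":[0,0,0],"twist":0,"grip":0},{"translation":[0,0,0],"twist":0,"grip":0}]'
python3 -c "
from geo import *
togo(.62,-.0216,.196,np.pi-.093)"
```

```text
time_s: 9.4
tool_pos: [0.619, -0.0216, 0.1921]
orientation: [0.157, 3.137, -0.0]
ft_force: [0.4, 0.7, -0.5]
gripper_width: 0.0265
grasp_force: 0.0
t 9.4 units xyz [-0.05  0.   -0.2 ] twist -0.002 pos [ 0.619  -0.0216  0.1921] q [-0.09  0.46  1.33  0.    1.35 -1.56] F [ 0.4  0.7 -0.5] w 0.0265 zax [ 0.001 -0.    -1.   ]
```

```bash
python3 -m jog '[{"translation":[0,0,0],"twist":0,"grip":0},{"translation":[0,0,0],"twist":0,"grip":0},{"translation":[0,0,0],"twist":0,"grip":0},{"translation":[0.445,0.175,0],"twist":0.025,"grip":0},{"translation":[0.445,0.175,0],"twist":0.025,"grip":0},{"translation":[0.445,0.175,0],"twist":0.025,"grip":0},{"translation":[0.445,0.175,0],"twist":0.025,"grip":0},{"translation":[0,0,0],"twist":0,"grip":0}]'
python3 -c "
from geo import *
a=-np.radians(18);h=W([.6543,-.0850,-.0934],[0,.175,0])[0];c=W([h[0],h[1],-.0934+a],[-.04,-.115,.192])[0]
togo(*c,np.pi-.093+a)"
```

```text
time_s: 10.07
tool_pos: [0.5868, 0.0015, 0.1917]
orientation: [0.652, 3.072, 0.003]
ft_force: [4.9, 7.4, -2.4]
gripper_width: 0.012
grasp_force: 30.0
t 10.07 units xyz [-0.11 -0.06 -0.02] twist -0.004 pos [0.5868 0.0015 0.1917] q [-0.06  0.39  1.43  0.    1.32 -1.21] F [ 4.9  7.4 -2.4] w 0.012 zax [ 0.001  0.001 -1.   ]
```

```bash
python3 -m jog '[{"translation":[0.42,0.165,0],"twist":0.025,"grip":0},{"translation":[0.445,0.175,0],"twist":0.025,"grip":0},{"translation":[0.445,0.175,0],"twist":0.025,"grip":0},{"translation":[0.445,0.175,0],"twist":0.025,"grip":0},{"translation":[0.445,0.175,0],"twist":0.025,"grip":0},{"translation":[0.445,0.175,0],"twist":0.025,"grip":0},{"translation":[0.445,0.175,0],"twist":0.025,"grip":0},{"translation":[0.445,0.175,0],"twist":0.025,"grip":0},{"translation":[0,0,0],"twist":0,"grip":0}]'
cat > l.py <<'E'
from geo import *
import sys
s=1 if sys.argv[1]=="l" else -1
a=-s*np.radians(float(sys.argv[2]));h=W([.6543,-.0850,-.0934],[0,s*.175,0])[0];c=W([h[0],h[1],-.0934+a],[-.04,-s*.115,.192])[0]
togo(*c,(np.pi if s>0 else 0)-.093+a)
E
python3 l.py l 54
```

```text
time_s: 10.82
tool_pos: [0.5506, 0.0664, 0.1917]
orientation: [-1.568, -2.722, -0.0]
ft_force: [-2.7, 0.6, 2.2]
gripper_width: 0.0115
grasp_force: 30.0
t 10.82 units xyz [-0.08 -0.   -0.02] twist -0.003 pos [0.5506 0.0664 0.1917] q [ 0.05  0.32  1.53  0.    1.29 -0.47] F [-2.7  0.6  2.2] w 0.0115 zax [-0.  0. -1.]
```

```bash
python3 -m jog '[{"translation":[0.43,0.175,0],"twist":0.025,"grip":0},{"translation":[0.445,0.175,0],"twist":0.025,"grip":0},{"translation":[0.445,0.175,0],"twist":0.025,"grip":0},{"translation":[0.445,0.175,0],"twist":0.025,"grip":0},{"translation":[0.445,0.175,0],"twist":0.025,"grip":0},{"translation":[0.445,0.175,0],"twist":0.025,"grip":0},{"translation":[0.445,0.175,0],"twist":0.025,"grip":0},{"translation":[0.445,0.175,0],"twist":0.025,"grip":0},{"translation":[0,0,0],"twist":0,"grip":0},{"translation":[0,0,0],"twist":0,"grip":0}]'
python3 l.py l 90
python3 -m jog '[{"translation":[0,0,0],"twist":0,"grip":40},{"translation":[0,0,0],"twist":0,"grip":40},{"translation":[0,0,0],"twist":0,"grip":40},{"translation":[0,0,0],"twist":0,"grip":40},{"translation":[0,0,-0.8],"twist":0,"grip":40},{"translation":[0,0,-0.8],"twist":0,"grip":40},{"translation":[0,0,-0.8],"twist":0,"grip":40},{"translation":[0,0,-0.8],"twist":0,"grip":40},{"translation":[0,0,-0.8],"twist":0,"grip":40},{"translation":[0,0,-0.8],"twist":0,"grip":40},{"translation":[0,0,-0.8],"twist":0,"grip":40},{"translation":[0,0,-0.8],"twist":0,"grip":40},{"translation":[0,0,-0.8],"twist":0,"grip":40},{"translation":[0,0,0],"twist":0,"grip":60}]'
python3 l.py r 0
```

```text
time_s: 11.65
tool_pos: [0.559, 0.141, 0.1917]
orientation: [-2.323, -2.11, 0.002]
ft_force: [-16.3, 7.7, 7.4]
gripper_width: 0.0113
grasp_force: 30.0
t 11.65 units xyz [-0.05  0.05 -0.02] twist -0.001 pos [0.559  0.141  0.1917] q [0.18 0.37 1.46 0.   1.31 0.28] F [-16.3   7.7   7.4] w 0.0113 zax [-0.003  0.002 -1.   ]
time_s: 12.82
tool_pos: [0.561, 0.1395, 0.3385]
orientation: [2.328, 2.106, 0.006]
ft_force: [0.8, -0.1, 0.0]
gripper_width: 0.0415
grasp_force: 0.0
t 12.82 units xyz [-13.72   3.75   7.33] twist 0.498 pos [0.561  0.1395 0.3385] q [ 0.18  0.3   1.21 -0.    1.62  0.28] F [ 0.8 -0.1  0. ] w 0.0415 zax [ 0.005  0.001 -1.   ]
```

```bash
python3 -m jog '[{"translation":[-0.98,0.268,0],"twist":0,"grip":60},{"translation":[-0.98,0.268,0],"twist":0,"grip":60},{"translation":[-0.98,0.268,0],"twist":0,"grip":60},{"translation":[-0.98,0.268,0],"twist":0,"grip":60},{"translation":[-0.98,0.268,0],"twist":0,"grip":60},{"translation":[-0.98,0.268,0],"twist":0,"grip":60},{"translation":[-0.98,0.268,0],"twist":0,"grip":60},{"translation":[-0.98,0.268,0],"twist":0,"grip":60},{"translation":[-0.98,0.268,0],"twist":0,"grip":60},{"translation":[-0.98,0.268,0],"twist":0,"grip":60},{"translation":[-0.98,0.268,0],"twist":0,"grip":60},{"translation":[-0.98,0.268,0],"twist":0,"grip":60},{"translation":[-0.98,0.268,0],"twist":0,"grip":60},{"translation":[-0.98,0.268,0],"twist":0,"grip":60}]'
python3 -m jog '[{"translation":[0,0,0],"twist":0.0383,"grip":60},{"translation":[0,0,0],"twist":0.0383,"grip":60},{"translation":[0,0,0],"twist":0.0383,"grip":60},{"translation":[0,0,0],"twist":0.0383,"grip":60},{"translation":[0,0,0],"twist":0.0383,"grip":60},{"translation":[0,0,0],"twist":0.0383,"grip":60},{"translation":[0,0,0],"twist":0.0383,"grip":60},{"translation":[0,0,0],"twist":0.0383,"grip":60},{"translation":[0,0,0],"twist":0.0383,"grip":60},{"translation":[0,0,0],"twist":0.0383,"grip":60},{"translation":[0,0,0],"twist":0.0383,"grip":60},{"translation":[0,0,0],"twist":0.0383,"grip":60},{"translation":[0,0,0],"twist":0.0383,"grip":60},{"translation":[0,0,0],"twist":0,"grip":60}]'
python3 l.py r 0
python3 - <<'E'
from geo import *
import cv2
cv2.imwrite("pics/t2.png",r.grab_frame("top")[:,:,::-1])
E
```

```text
time_s: 13.98
tool_pos: [0.6075, -0.1422, 0.3342]
orientation: [-2.329, -2.107, 0.001]
ft_force: [-0.1, -0.0, -0.4]
gripper_width: 0.0561
grasp_force: 0.0
time_s: 15.15
tool_pos: [0.6074, -0.1411, 0.3343]
orientation: [-3.138, 0.156, 0.002]
ft_force: [-0.2, -0.0, -0.5]
gripper_width: 0.0565
grasp_force: 0.0
t 15.15 units xyz [ 0.08 -0.01  7.12] twist -0.002 pos [ 0.6074 -0.1411  0.3343] q [-0.29  0.42  1.07 -0.    1.66  1.38] F [-0.2 -0.  -0.5] w 0.0565 zax [-0.001  0.    -1.   ]
```

View pics/t2.png

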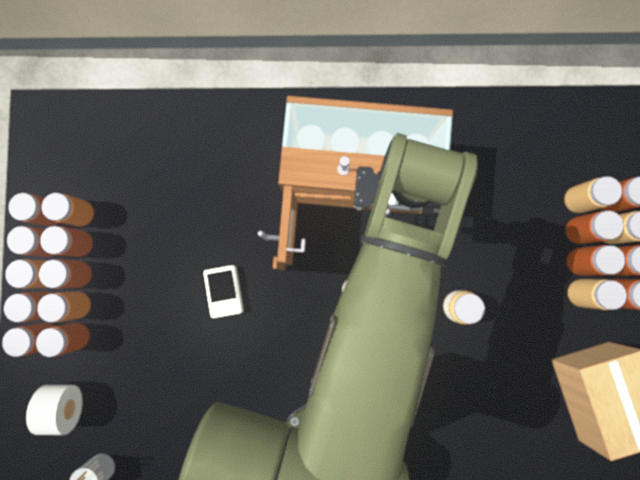

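The left leaf stands square out, running from (288,188) to (281,266), and the reader and squat jar have not moved. Now to grip the right bar.

```bash
python3 -m jog '[{"translation":[0.08,0,0.9],"twist":0,"grip":60},{"translation":[0,0,0.9],"twist":0,"grip":60},{"translation":[0,0,0.9],"twist":0,"grip":60},{"translation":[0,0,0.9],"twist":0,"grip":60},{"translation":[0,0,0.9],"twist":0,"grip":60},{"translation":[0,0,0.9],"twist":0,"grip":60},{"translation":[0,0,0.9],"twist":0,"grip":50},{"translation":[0,0,0.7],"twist":0,"grip":40},{"translation":[0,0,0],"twist":0,"grip":0},{"translation":[0,0,0],"twist":0,"grip":0},{"translation":[0,0,0],"twist":0,"grip":0},{"translation":[0,0,0],"twist":0,"grip":0},{"translation":[0,0,0],"twist":0,"grip":0},{"translation":[0,0,0],"twist":0,"grip":0},{"translation":[0,0,0],"twist":0,"grip":0},{"translation":[0,0,0],"twist":0,"grip":0}]'
python3 l.py r 0
```

```text
time_s: 16.53
tool_pos: [0.6093, -0.1398, 0.1964]
orientation: [-3.137, 0.144, -0.001]
ft_force: [-2.3, 9.0, 4.1]
gripper_width: 0.0116
grasp_force: 30.0
t 16.53 units xyz [-0.01  0.06  0.22] twist 0.0 pos [ 0.6093 -0.1398  0.1964] q [-0.28  0.48  1.3   0.    1.37  1.38] F [-2.3  9.   4.1] w 0.0116 zax [ 0.001  0.002 -1.   ]
```

```bash
python3 -m jog '[{"translation":[-0.445,0.175,0],"twist":-0.025,"grip":0},{"translation":[-0.445,0.175,0],"twist":-0.025,"grip":0},{"translation":[-0.445,0.175,0],"twist":-0.025,"grip":0},{"translation":[-0.445,0.175,0],"twist":-0.025,"grip":0},{"translation":[-0.445,0.175,0],"twist":-0.025,"grip":0},{"translation":[-0.445,0.175,0],"twist":-0.025,"grip":0},{"translation":[-0.445,0.175,0],"twist":-0.025,"grip":0},{"translation":[-0.445,0.175,0],"twist":-0.025,"grip":0},{"translation":[0,0,0],"twist":0,"grip":0}]'
python3 l.py r 36
```

```text
time_s: 17.28
tool_pos: [0.5438, -0.1807, 0.1964]
orientation: [-3.026, -0.838, 0.001]
ft_force: [-10.2, 7.7, 6.7]
gripper_width: 0.0115
grasp_force: 30.0
t 17.28 units xyz [0.05 0.03 0.22] twist 0.002 pos [ 0.5438 -0.1807  0.1964] q [-0.39  0.36  1.46  0.    1.32  0.65] F [-10.2   7.7   6.7] w 0.0115 zax [-0.001  0.001 -1.   ]
```

```bash
python3 -m jog '[{"translation":[-0.4,0.2,0],"twist":-0.025,"grip":0},{"translation":[-0.445,0.175,0],"twist":-0.025,"grip":0},{"translation":[-0.445,0.175,0],"twist":-0.025,"grip":0},{"translation":[-0.445,0.175,0],"twist":-0.025,"grip":0},{"translation":[-0.445,0.175,0],"twist":-0.025,"grip":0},{"translation":[-0.445,0.175,0],"twist":-0.025,"grip":0},{"translation":[-0.445,0.175,0],"twist":-0.025,"grip":0},{"translation":[0,0,0],"twist":0,"grip":0}]'
python3 l.py r 67.5
python3 -m jog '[{"translation":[-0.445,0.175,0],"twist":-0.025,"grip":0},{"translation":[-0.445,0.175,0],"twist":-0.025,"grip":0},{"translation":[-0.445,0.175,0],"twist":-0.025,"grip":0},{"translation":[-0.445,0.175,0],"twist":-0.025,"grip":0},{"translation":[-0.445,0.175,0],"twist":-0.025,"grip":0},{"translation":[0,0,0],"twist":0,"grip":0},{"translation":[0,0,0],"twist":0,"grip":0}]'
python3 l.py r 90
```

```text
time_s: 17.95
tool_pos: [0.5173, -0.2421, 0.1964]
orientation: [-2.686, -1.627, 0.003]
ft_force: [-17.2, 2.3, 9.2]
gripper_width: 0.0114
grasp_force: 30.0
t 17.95 units xyz [ 0.06 -0.01  0.22] twist 0.001 pos [ 0.5173 -0.2421  0.1964] q [-0.5   0.36  1.47 -0.    1.32 -0.02] F [-17.2   2.3   9.2] w 0.0114 zax [-0.003  0.    -1.   ]
time_s: 18.53
tool_pos: [0.5204, -0.2894, 0.1964]
orientation: [2.323, 2.114, -0.002]
ft_force: [-8.3, -2.8, 6.0]
gripper_width: 0.0113
grasp_force: 30.0
t 18.53 units xyz [ 0.05 -0.04  0.22] twist -0.0 pos [ 0.5204 -0.2894  0.1964] q [-0.57  0.41  1.4  -0.    1.34 -0.47] F [-8.3 -2.8  6. ] w 0.0113 zax [-0.001 -0.001 -1.   ]
```

```bash
python3 -m jog '[{"translation":[0,0,0],"twist":0,"grip":40},{"translation":[0,0,0],"twist":0,"grip":40},{"translation":[0,0,0],"twist":0,"grip":40},{"translation":[0,0,0],"twist":0,"grip":40},{"translation":[0,0,-0.8],"twist":0,"grip":40},{"translation":[0,0,-0.8],"twist":0,"grip":40},{"translation":[0,0,-0.8],"twist":0,"grip":40},{"translation":[0,0,-0.8],"twist":0,"grip":40},{"translation":[0,0,-0.8],"twist":0,"grip":40},{"translation":[0,0,-0.8],"twist":0,"grip":40},{"translation":[0,0,-0.8],"twist":0,"grip":40},{"translation":[0,0,-0.8],"twist":0,"grip":40},{"translation":[0,0,0],"twist":0,"grip":40},{"translation":[0,0,0],"twist":0,"grip":40}]'
python3 - <<'E'
from geo import *
import cv2
a,b=[cv2.resize(r.grab_frame(n)[:,:,::-1],(400,300)) for n in("top","side")]
cv2.imwrite("pics/end.png",np.hstack([a,b]))
E
```

```text
time_s: 19.7
tool_pos: [0.5212, -0.2884, 0.3235]
orientation: [2.322, 2.115, 0.0]
ft_force: [0.3, 0.7, -0.3]
gripper_width: 0.0378
grasp_force: 0.0
```

View pics/end.png

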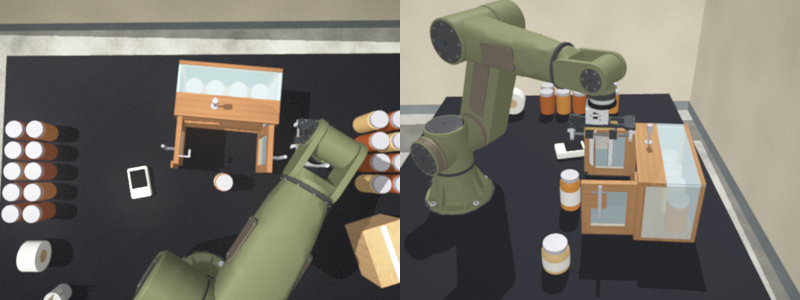

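Both leaves stand at right angles: the left one near (178,145) and the right one near (268,150) in the top half of the picture. The bolt is up at (650,130) in the side half. The jars and reader are in place, and the gripper is clear.

```bash
python3 -c "
from station import r
print(r.job_done())"
```

```text
the job is handed in; nothing more can be done
None
```

I pulled the bolt up and opened the left leaf, then the right, each to about 90°. In the last picture the jars and card reader stand where they were and the gripper is clear; the job was handed in at about 20 s, and no verdict came back.

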